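Put away the lock-up spacers on the press bed

TASK

Put away the spacers on the press bed: lay each of the three narrow wooden bars flat (without rolling it over) inside the tray made for its length, and set the loose finned metal spacer squarely into its fixed mate so that its three fins slide down between the four and it sits fully home. Leave the ink tin and the wide wooden block where they stand.

Things in the scene. Friction and masses are not known exactly. Their poses are not given: they have to be found in the camera images.
- bar_short: The short one of three loose spacing bars of pale wood, 50 x 28 x 28 mm, lying flat. Origin: centre of its underside; x along its length, z up.
- bar_middle: The middle one of three loose spacing bars of pale wood, 80 x 28 x 28 mm, lying flat. Origin: centre of its underside; x along its length, z up.
- bar_long: The long one of three loose spacing bars of pale wood, 110 x 28 x 28 mm, lying flat. Origin: centre of its underside; x along its length, z up.
- tray_short: The short one of three shallow dark-wood trays fixed to the bed, made for the short bar (50 mm): inside 68 x 46 mm, outside 76 x 54 mm, floor 4 mm thick, rim 11 mm above the bed. Origin: centre of its underside; x along its length, z up.
- tray_middle: The middle one of three shallow dark-wood trays fixed to the bed, made for the middle bar (80 mm): inside 98 x 46 mm, outside 106 x 54 mm, floor 4 mm thick, rim 11 mm above the bed. Origin: centre of its underside; x along its length, z up.
- tray_long: The long one of three shallow dark-wood trays fixed to the bed, made for the long bar (110 mm): inside 128 x 46 mm, outside 136 x 54 mm, floor 4 mm thick, rim 11 mm above the bed. Origin: centre of its underside; x along its length, z up.
- comb_loose: Loose half of an aluminium finned spacer, standing on its fins: three upright fins 60 mm long, 5 mm thick, 28 mm deep, 20 mm apart centre to centre, under a plate 60 x 50 x 8 mm, with a grip rib on top 50 mm long, 14 mm wide, from 36 to 66 mm above the foot of the fins. Origin: at the foot of the middle fin, in its centre; x along fins and rib, z up. It is the same turned half round.
- comb_fixed: Mating half, fixed to the bed: a base plate 84 x 80 x 6 mm with four upright fins 60 mm long, 5 mm thick, 24 mm high (tops 30 mm above the bed), 20 mm apart centre to centre, so three gaps of 15 mm for the three loose fins (5 mm play each side). Origin: centre of its underside, under the middle gap; x along the fins, z up. Fully home, the loose half's fins stand on the base plate, its origin 6 mm above this one.
- ink_tin: Bystander: closed round ink tin, bare metal lid, 72 mm across, 48 mm high, loose. Origin: centre of its underside.
- planer: Bystander: a wide brown wooden planing block with a black sole, 78 x 66 x 40 mm, loose. Origin: centre of its underside.
Mind the look-alikes: they are no part of the job. Leave any black or pink look-alike of the bar_middle alone.

How it is judged:
By the outcome, as a careful person would: the job done as asked, in the order asked, and still so for the second after the job is handed in, with the robot touching nothing.
It also fails if it takes over 106 s, if anything falls off the work surface, if the arm or the gripper's body presses on something with over 40 N, if the wrist force passes 120 N, or if a joint passes its speed limit or range.

ROBOT

A 6-joint arm with a two-finger parallel gripper is mounted at the origin on the work surface. World frame = base frame: x ahead of the robot, y to its left, z up, the work surface at z = 0. Lengths are in m, angles in degrees, forces in N, time in s.
With the tool pointing down it reaches from about 0.325 to 1 m from the base axis. Payload 5.1 kg.
Tool frame: the origin (TCP) lies midway between the tips of the shut fingers; the grasp point (between the pads) lies pinch_z behind it (pinch_z is the distance from the TCP to the grasp point, in m); z points along the fingers, y is the direction in which the jaws open and shut (so a half turn about z gives the same grasp; the last joint's range is limited). The gripper opens to 85 mm and grips with 20 to 120 N. Pads are 22 mm wide; open, the fingers measure 114 mm over their backs; the gripper's body (76 mm by 85 mm) begins 54 mm behind the grasp point. The pads swing forward as they close: fully open they stand 13 mm farther back than shut.
Start: joints at [67.288, 7.093, 94.555, -0, 78.352, -4.733], TCP at [0.201, 0.618, 0.231] pointing down, gripper open.
Joint ranges: [-149.61, 149.61], [-58.7, 133.49], [1.44, 155.28], [-77.14, 257.14], [18.33, 153.61], [-166.67, 166.67]. Speed limits (degrees/s): [147.25, 147.25, 180, 180, 180, 180].

INTERFACE

Orientations are given as [roll, pitch, yaw] about the fixed x, y, z axes, in that order (R = Rz(yaw) Ry(pitch) Rx(roll)).
In Python, from plant import * gives the robot as it stands.
- The arm moves only by the tool servo_tool, never from a script. Its argument "rows" is a list of rows, each a list of 5 numbers: the shift along the tool's x, y, z in cm, then the turn about the tool's z in degrees, then the gripper command: -1 is shut, 1 is fully open, values between are in proportion. A call has exactly 5 rows; each row is the pose to reach, as a shift and turn from the pose measured when the call began, along the tool's axes at that moment; what a row does not reach only later rows make up. A row lasts 1/8 s, in which the tool goes at most 62.5 mm and 10.7 degrees, less where a joint would pass 70% of its speed; a pose out of reach is approached as far as the arm can. A call with a gripper value outside its range is refused whole. The fingers move at their own pace and stop on an object; the grip force is fixed at half the most. Time passes only in rows, so rows that repeat a pose let the fingers close, or fill a call up. It gives the time, the measured TCP pose, the force and the opening at its end, in the units of the state.
- sense(): the state, without advancing time (a new reading comes with each control period).
- camera(name): name is "side" or "top"; returns the picture (480x640x3 uint8, blue, green, red); there is no depth.
- camera_model(name): a dict with "fovy" (degrees; the focal length in pixels is half the picture's height over the tangent of half this angle, whatever the lens; pixels are square), "cx", "cy" (the principal point, pixels), "k1" (the pictures are not rectified: a ray, as slopes to the right and down, at radius r is drawn at 1 + k1 r^2 times it, then the intrinsics apply), "extrinsics" (4x4, takes a point from camera to world coordinates). Camera axes: x right, y down, z forward; pixel columns grow to the right and rows downward; lengths in m; the calibration is good to about 2 mm. A picture is of the moment at which its call begins. camera_model takes no time and is no camera call.
- job_done(): hands the job in, once; it reports no verdict.
The state is a dict: "time_s": time; "joint_pos": joint angles; "joint_vel": joint speeds; "joint_efforts": joint torques, N m; "tcp_pos": TCP position; "tool_rot": TCP orientation; "force": force on the tool from outside, world axes, zero at the start; "wrist_torque": the same for the moment, N m; "width": opening from 0.0 (shut) to 1.0 (fully open).
Only numpy, scipy, OpenCV 4.12 (cv2) and the standard library are available. Lean on these libraries where they do the work, as an engineer would, in place of code of your own. Each camera call takes 0.05 s, during which the arm holds its last target.

## Working session

There is one attempt and no reset: what is moved stays moved. The work goes in short steps, Python scripts to look and compute and a tool call to move; the robot and the scene stay as the last step left them, time stands still between calls to the robot, and variables do not carry over. Pictures are saved under pics/ and viewed, and the job is handed in when it is done.

Besides the shell and the picture viewer there is one more tool, called after ">>>" as a command line: name --pt "numbers of a row" for each row, then --argument value for the rest. servo_tool: Moves the arm, as the interface text tells. Its arguments: {"type":"object","properties":{"rows":{"type":"array"}},"required":["rows"]}

```bash
mkdir -p pics; python3 - <<'E'
from plant import *
import cv2
for n in("top","side"):
    cv2.imwrite(f"pics/{n}0.png",camera(n)); print(n,camera_model(n))
print(sense())
E
```

```text
top {'fovy': 50.860727120630294, 'cx': 306.44629848913837, 'cy': 235.83498547556368, 'k1': -0.07417787730816879, 'extrinsics': array([[ 0.02317626, -0.98025637,  0.19636779,  0.37821883],
       [-0.99960201, -0.01956187,  0.02032609, -0.00466409],
       [-0.01608346, -0.19676072, -0.98031961,  1.0524394 ],
       [ 0.        ,  0.        ,  0.        ,  1.        ]])}
side {'fovy': 52.50856860942497, 'cx': 319.12707503017987, 'cy': 247.0001388268608, 'k1': -0.07756616472820653, 'extrinsics': array([[-0.97694329, -0.15635741,  0.14537595,  0.44348221],
       [-0.21313725,  0.67463932, -0.70670666,  0.7436745 ],
       [ 0.01242249, -0.72139736, -0.69240994,  0.74939412],
       [ 0.        ,  0.        ,  0.        ,  1.        ]])}
{'time_s': 0.1, 'joint_pos': array([ 6.72861556e+01,  7.13081235e+00,  9.46270995e+01, -2.24384754e-03,
        7.83516449e+01, -4.73166894e+00]), 'joint_vel': array([ 0.01058898, -0.06856777, -0.19629424, -0.12332589, -0.12473246,
        0.00142966]), 'joint_efforts': array([ 8.57739851e-04, -4.24934399e+01, -3.66649783e+01,  5.93813297e-05,
        3.94816714e-03, -5.70681806e-06]), 'tcp_pos': array([0.20047991, 0.61772392, 0.23015536]), 'tool_rot': array([-1.79890635e+02, -6.84798219e-03,  1.62018273e+02]), 'force': array([ 0.31375138, -0.32836013,  0.68735465]), 'wrist_torque': array([0.02316022, 0.00651001, 0.00341838]), 'width': 1.0020918113234873}
```

View pics/top0.png

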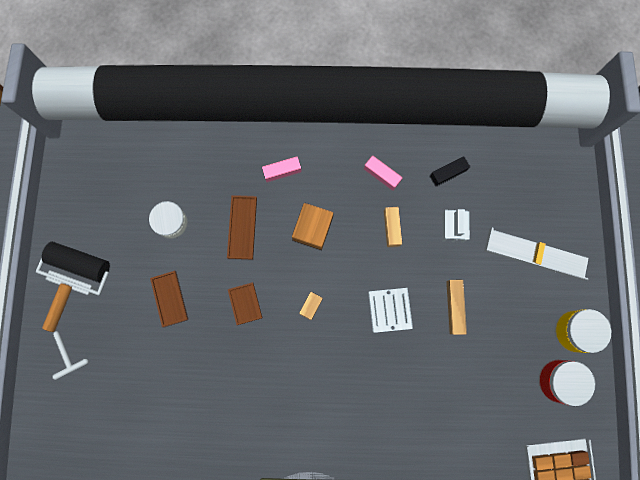

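View pics/side0.png

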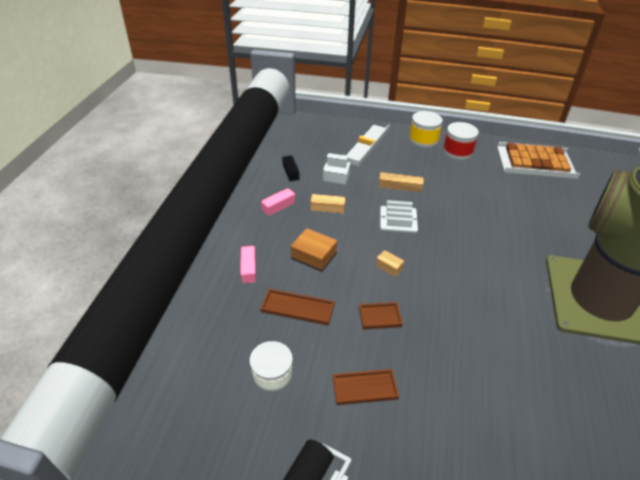

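```bash
python3 - <<'E'
import cv2
t=cv2.imread('pics/top0.png'); s=cv2.imread('pics/side0.png')
cv2.imwrite('pics/topz1.png',cv2.resize(t[190:345,360:500],None,fx=4,fy=3.8,interpolation=cv2.INTER_CUBIC))
cv2.imwrite('pics/sidez1.png',cv2.resize(s[140:280,240:440],None,fx=4,fy=4,interpolation=cv2.INTER_CUBIC))
for n,p in dict(s=(310,305),m=(393,226),l=(457,307),ts=(245,304),tm=(170,299),tl=(242,228),pl=(312,226),plate=(475,0),bg=(300,380)).items():
    if p[1]: print(n,t[p[1],p[0]], cv2.cvtColor(t[p[1]:p[1]+1,p[0]:p[0]+1],cv2.COLOR_BGR2HSV)[0,0])
import plant; print([a for a in dir(plant) if not a.startswith('_')], getattr(plant,'pinch_z',None))
E
```

```text
s [111 167 211] [ 17 121 211]
m [132 201 238] [ 20 114 238]
l [119 180 223] [ 18 119 223]
ts [ 45  75 124] [ 11 162 124]
tm [ 42  73 122] [ 12 167 122]
tl [ 44  76 123] [ 12 164 123]
pl [ 76 145 215] [ 15 165 215]
bg [103  97  89] [103  35 103]
['MotionError', 'camera', 'camera_model', 'job_done', 'pinch_z', 'sense'] 0.0187
```

View pics/topz1.png

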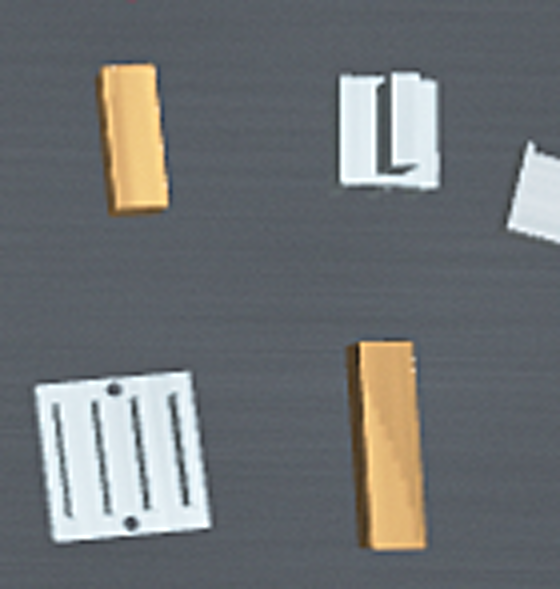

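View pics/sidez1.png

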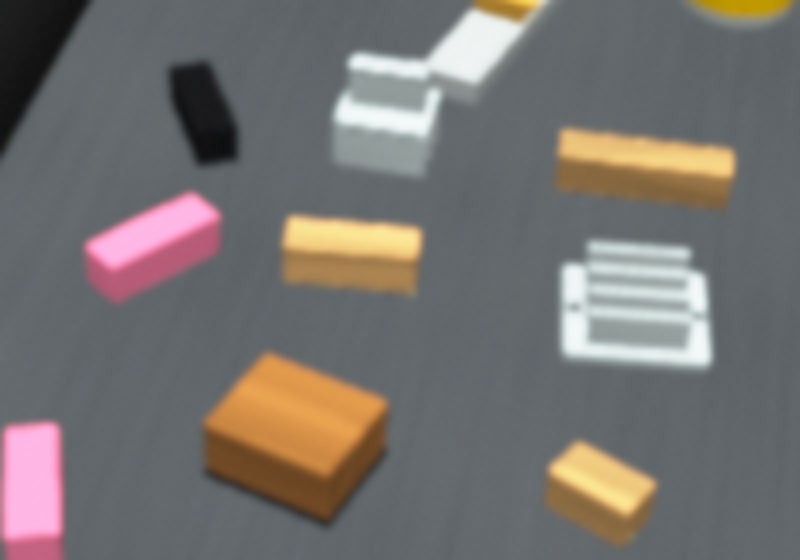

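```bash
cat > h.py <<'E'
import numpy as np,cv2
from scipy.optimize import minimize
from plant import *
CM={n:camera_model(n) for n in("top","side")}
def proj(n,P):
    c=CM[n];E=np.linalg.inv(c["extrinsics"]);q=np.asarray(P)@E[:3,:3].T+E[:3,3]
    s=q[:,:2]/q[:,2:];s=s*(1+c["k1"]*(s**2).sum(1,keepdims=True))
    return s*(240/np.tan(np.radians(c["fovy"]/2)))+[c["cx"],c["cy"]]
def unproj(n,u,z):
    r=minimize(lambda p:((proj(n,[[p[0],p[1],z]])[0]-u)**2).sum(),[.5,0],method='Nelder-Mead',options=dict(xatol=1e-6,fatol=1e-6));return r.x
def box(l,w,z0,z1,y=0):return np.array([[a*l/2,b*w/2+y,z] for a in(-1,1) for b in(-1,1) for z in(z0,z1)])
M=dict(bar_short=[box(.05,.028,0,.028)],bar_middle=[box(.08,.028,0,.028)],bar_long=[box(.11,.028,0,.028)],
 tray_short=[box(.076,.054,0,.011)],tray_middle=[box(.106,.054,0,.011)],tray_long=[box(.136,.054,0,.011)],
 comb_loose=[box(.06,.05,.028,.036),box(.05,.014,.036,.066)]+[box(.06,.005,0,.028,y) for y in(-.02,0,.02)],
 comb_fixed=[box(.084,.08,0,.006)]+[box(.06,.005,.006,.03,y) for y in(-.03,-.01,.01,.03)])
S=4
def render(n,parts,p,x0,y0,w,h,z=0):
    m=np.zeros((h*S,w*S),np.uint8);c,s=np.cos(p[2]),np.sin(p[2]);R=np.array([[c,-s,0],[s,c,0],[0,0,1]])
    for b in parts:
        q=proj(n,b@R.T+[p[0],p[1],z]);q=(q-[x0,y0]+.5)*S-.5
        hu=cv2.convexHull(q.astype(np.float32))[:,0]
        cv2.fillPoly(m,[np.round(hu*16).astype(np.int32)],255,shift=4)
    return cv2.resize(m,(w,h),interpolation=cv2.INTER_AREA).astype(float)/255
def mask(img,kind):
    hsv=cv2.cvtColor(img,cv2.COLOR_BGR2HSV).astype(float);V=hsv[...,2];Sa=hsv[...,1]
    if kind=='comb':
        return np.clip((img[...,0].astype(float)-125)/60,0,1)
    d=img[...,2].astype(float)-img[...,0]
    return np.clip((d+14)/(60 if kind=='bar' else 50),0,1)  # red minus blue
def fit(name,imgs,p0,z=0,r=None):
    kind=name.split('_')[0];tot=[]
    for n,img in imgs.items():
        c=proj(n,[[p0[0],p0[1],.015]])[0];h=r or (48 if 'long' in name or kind=='comb' else 36)
        if kind=='comb':h=38 if n=='top' else 34
        x0,y0=(c-h).astype(int);tot.append((n,x0,y0,2*h,cv2.GaussianBlur(mask(img[y0:y0+2*h,x0:x0+2*h],kind),(0,0),1)))
    def f(p):
        return sum(((cv2.GaussianBlur(render(n,M[name],p,x0,y0,w,w,z),(0,0),1)-m)**2).sum() for n,x0,y0,w,m in tot)
    best=None
    for dy in (-.35,0,.35):
        q=np.array(p0)+[0,0,dy]
        r_=minimize(f,q,method='Nelder-Mead',options=dict(initial_simplex=[q,q+[.008,0,0],q+[0,.008,0],q+[0,0,.15]],xatol=1e-5,fatol=1e-3))
        if best is None or r_.fun<best.fun:best=r_
    return best.x,best.fun
E
cat > run1.py <<'E'
from h import *
T=cv2.imread('pics/top0.png');Sd=cv2.imread('pics/side0.png')
I=dict(bar_short=(310,305,-.5),bar_middle=(393,226,0),bar_long=(457,307,0),tray_short=(245,304,.2),tray_middle=(170,299,.2),tray_long=(242,228,0),comb_loose=(457,224,0),comb_fixed=(390,310,.1))
for k,(u,v,a) in I.items():
    x=unproj("top",(u,v),.02)
    out=[]
    for ims in ({'top':T},{'side':Sd},{'top':T,'side':Sd}):
        p,c=fit(k,ims,[*x,a]);out.append("%.1f %.1f %.1f (%.1f)"%(p[0]*1e3,p[1]*1e3,np.degrees(p[2]),c))
    print(k,*out,sep=' | ')
E
python3 run1.py
```

```text
bar_short | 440.9 5.2 -26.6 (4.8) | 442.4 6.2 -29.5 (38.6) | 441.7 5.6 -27.0 (46.1)
bar_middle | 610.0 -163.4 4.8 (5.6) | 611.4 -161.4 2.4 (270.8) | 610.2 -163.3 4.5 (283.0)
bar_long | 443.8 -293.0 2.2 (10.5) | 446.3 -290.2 1.0 (609.4) | 444.8 -292.7 2.0 (632.5)
tray_short | 443.1 142.3 17.2 (6.6) | 443.8 143.0 17.2 (62.3) | 443.8 142.5 17.0 (70.7)
tray_middle | 449.1 302.2 18.2 (5.4) | 450.3 302.8 18.4 (41.2) | 449.9 302.7 18.4 (48.7)
tray_long | 605.1 155.9 -1.2 (17.6) | 606.1 156.7 -1.3 (623.8) | 605.6 156.3 -1.0 (644.2)
comb_loose | 614.8 -296.8 -0.6 (209.6) | 614.5 -298.3 0.2 (332.4) | 614.6 -297.5 -1.4 (542.9)
comb_fixed | 436.6 -159.0 6.6 (58.7) | 438.5 -157.2 6.6 (27.6) | 437.2 -158.5 6.9 (91.9)
```

```bash
cat > g.py <<'E'
import sys,numpy as np
from plant import *
from scipy.spatial.transform import Rotation as Ro
s=sense();R=Ro.from_euler('xyz',s['tool_rot'],degrees=True).as_matrix()
print('t',round(s['time_s'],2),'tcp',np.round(s['tcp_pos']*1e3,1),'rot',np.round(s['tool_rot'],1),'F',np.round(s['force'],1),'w',round(s['width'],3),'q6',round(s['joint_pos'][5]))
a=list(map(float,sys.argv[1:]))
for i in range(0,len(a),4):
    x,y,z,w=a[i:i+4]
    d=R.T@(np.array([x,y,z])/1e3-s['tcp_pos'])*100
    print((x,y,z,w),'->',np.round(d,2),'turn',round((s['tool_rot'][2]-w+180)%360-180,1))
E
python3 g.py 441.5 5.6 120 152.5
```

```text
t 0.1 tcp [200.5 617.7 230.2] rot [-179.9   -0.   162. ] F [ 0.3 -0.3  0.7] w 1.002 q6 -5
(441.5, 5.6, 120.0, 152.5) -> [-41.82 -50.76  11.11] turn 9.5
```

>>> servo_tool --pt "-41.8 -50.8 10 9.5 1" --pt "-41.8 -50.8 10 9.5 1" --pt "-41.8 -50.8 10 9.5 1" --pt "-41.8 -50.8 10 9.5 1" --pt "-41.8 -50.8 10 9.5 1"

```text
time_s: 0.72
tcp_pos: [0.3136, 0.3287, 0.1836]
tool_rot: [-179.9, 0.0, 152.6]
force: [1.2, -0.6, 0.1]
width: 0.999
```

```bash
python3 g.py 441.5 5.6 70 152.5
```

```text
t 0.72 tcp [313.6 328.7 183.6] rot [-179.9    0.   152.6] F [ 1.2 -0.6  0.1] w 0.999 q6 -23
(441.5, 5.6, 70.0, 152.5) -> [-26.23 -22.76  11.42] turn 0.1
```

>>> servo_tool --pt "-26.2 -22.8 10.0 0 0.3" --pt "-26.2 -22.8 10.0 0 0.3" --pt "-26.2 -22.8 10.0 0 0.3" --pt "-26.2 -22.8 10.0 0 0.3" --pt "-26.2 -22.8 10.0 0 0.3"

```text
time_s: 1.35
tcp_pos: [0.4234, 0.049, 0.0977]
tool_rot: [-179.9, 0.1, 152.6]
force: [1.2, 0.6, 0.3]
width: 0.65
```

```bash
python3 g.py 441.5 5.6 11 152.5
```

```text
t 1.35 tcp [423.4  49.   97.7] rot [-1.799e+02  1.000e-01  1.526e+02] F [1.2 0.6 0.3] w 0.65 q6 -63
(441.5, 5.6, 11.0, 152.5) -> [-3.6  -3.    8.67] turn 0.1
```

>>> servo_tool --pt "-3.6 -3.0 4 0 0.3" --pt "-3.6 -3.0 4.5 0 0.3" --pt "-3.6 -3.0 6.5 0 0.3" --pt "-3.6 -3.0 8.8 0 0.3" --pt "-3.6 -3.0 8.8 0 0.3"

```text
time_s: 1.98
tcp_pos: [0.4396, 0.0067, 0.0084]
tool_rot: [-179.8, -0.2, 152.6]
force: [0.5, 0.3, -0.2]
width: 0.652
```

>>> servo_tool --pt "0 0 0 0 -1" --pt "0 0 0 0 -1" --pt "0 0 0 0 -1" --pt "0 0 0 0 -1" --pt "0 0 0 0 -1"

```text
time_s: 2.6
tcp_pos: [0.4407, 0.0068, 0.0098]
tool_rot: [-179.9, -0.1, 152.6]
force: [-0.5, 1.5, 6.5]
width: 0.309
```

```bash
python3 g.py 443.5 142.6 120 197
```

```text
t 2.6 tcp [440.7   6.8   9.8] rot [-1.799e+02 -1.000e-01  1.526e+02] F [-0.5  1.5  6.5] w 0.309 q6 -69
(443.5, 142.6, 120.0, 197.0) -> [  6.02  12.17 -11.04] turn -44.4
```

>>> servo_tool --pt "0 0 -4 0 -1" --pt "0 0 -8 0 -1" --pt "6 12.2 -8 -44.4 -1" --pt "6 12.2 -8 -44.4 -1" --pt "6 12.2 -8 -44.4 -1"

```text
time_s: 3.22
tcp_pos: [0.4434, 0.1456, 0.0899]
tool_rot: [-180.0, -0.1, -174.6]
force: [-0.4, -1.3, -0.3]
width: 0.313
```

```bash
python3 g.py 443.5 142.6 50 197 443.5 142.6 15 197
```

```text
t 3.23 tcp [443.4 145.6  89.9] rot [-1.800e+02 -1.000e-01 -1.746e+02] F [-0.4 -1.3 -0.3] w 0.313 q6 -84
(443.5, 142.6, 50.0, 197.0) -> [ 0.01 -0.3   3.99] turn -11.6
(443.5, 142.6, 15.0, 197.0) -> [ 0.   -0.3   7.49] turn -11.6
```

>>> servo_tool --pt "0 -0.3 1 -10 -1" --pt "0 -0.3 3 -11.6 -1" --pt "0 -0.3 5.5 -11.6 -1" --pt "0 -0.3 6.8 -11.6 -1" --pt "0 -0.3 6.8 -11.6 -1"

```text
time_s: 3.85
tcp_pos: [0.4426, 0.1423, 0.0209]
tool_rot: [180.0, -0.2, -163.0]
force: [0.6, 0.3, -0.6]
width: 0.315
```

```bash
python3 g.py 443.5 142.6 15 197;python3 - <<'E'
from h import *
cv2.imwrite('pics/p1.png',cv2.resize(camera('top')[230:380,150:350],None,fx=4,fy=4))
E
```

```text
t 3.85 tcp [442.6 142.3  20.9] rot [ 180.    -0.2 -163. ] F [ 0.6  0.3 -0.6] w 0.315 q6 -96
(443.5, 142.6, 15.0, 197.0) -> [-0.1  -0.    0.59] turn 0.0
```

View pics/p1.png

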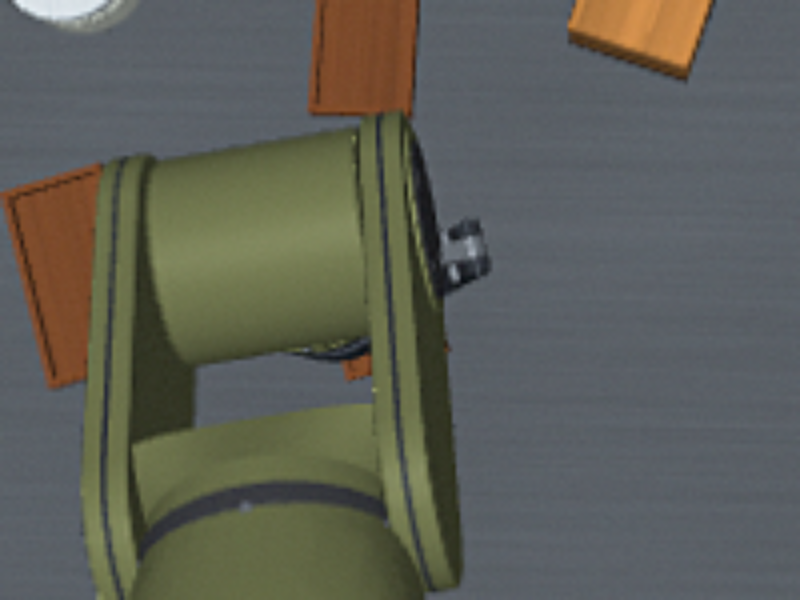

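The arm hides the short tray in this view (only its corner shows around crop pixel (360,370)). Lowering by force feedback and checking afterwards.

>>> servo_tool --pt "-0.1 0 0.3 0 -1" --pt "-0.1 0 0.5 0 -1" --pt "-0.1 0 0.65 0 -1" --pt "-0.1 0 0.65 0 -1" --pt "-0.1 0 0.65 0 -1"

```text
time_s: 4.53
tcp_pos: [0.4445, 0.1428, 0.0154]
tool_rot: [180.0, -0.1, -163.0]
force: [0.6, -0.0, 0.3]
width: 0.31
```

>>> servo_tool --pt "0 0 0 0 -0.1" --pt "0 0 0 0 0.2" --pt "0 0 0 0 0.2" --pt "0 0 -4 0 0.3" --pt "0 0 -10 0 0.3"

```text
time_s: 5.15
tcp_pos: [0.4427, 0.1425, 0.1143]
tool_rot: [180.0, -0.4, -163.0]
force: [0.8, -0.5, 0.4]
width: 0.653
```

```bash
python3 g.py 610.5 -162.8 100 184.5
```

```text
t 5.15 tcp [442.7 142.5 114.3] rot [ 180.    -0.4 -163. ] F [ 0.8 -0.5  0.4] w 0.653 q6 -96
(610.5, -162.8, 100.0, 184.5) -> [ -7.11 -34.11   1.36] turn 12.5
```

>>> servo_tool --pt "-7.1 -34.1 1.3 12.5 0.3" --pt "-7.1 -34.1 1.3 12.5 0.3" --pt "-7.1 -34.1 1.3 12.5 0.3" --pt "-7.1 -34.1 1.3 12.5 0.3" --pt "-7.1 -34.1 1.3 12.5 0.3"

```text
time_s: 5.78
tcp_pos: [0.5942, -0.1336, 0.1021]
tool_rot: [-179.9, -0.4, -175.5]
force: [1.4, 0.8, 0.5]
width: 0.651
```

```bash
python3 g.py 610.5 -162.8 9 184.5;python3 - <<'E'
from h import *
T=camera('top')
cv2.imwrite('pics/p2.png',cv2.resize(T[230:380,150:350],None,fx=4,fy=4))
E
```

```text
t 5.78 tcp [ 594.2 -133.6  102.1] rot [-179.9   -0.4 -175.5] F [1.4 0.8 0.5] w 0.651 q6 -112
(610.5, -162.8, 9.0, 184.5) -> [-1.46 -3.03  9.3 ] turn 0.0
```

View pics/p2.png

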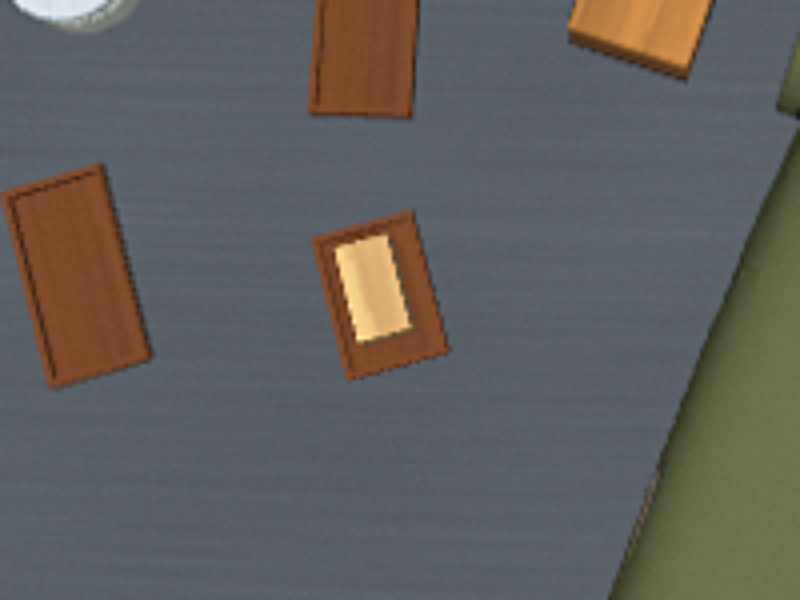

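The short bar lies flat inside the short tray: bar at crop (373,288), tray at (382,296). I'm taking the middle bar next.

>>> servo_tool --pt "-1.5 -3.0 4 0 0.3" --pt "-1.5 -3.0 4.5 0 0.3" --pt "-1.5 -3.0 7 0 0.3" --pt "-1.5 -3.0 9.3 0 0.3" --pt "-1.5 -3.0 9.3 0 0.3"

```text
time_s: 6.45
tcp_pos: [0.6121, -0.1679, 0.0075]
tool_rot: [-179.8, -0.5, -175.7]
force: [-0.4, -0.1, 0.8]
width: 0.644
```

>>> servo_tool --pt "0 0 0 0 -1" --pt "0 0 0 0 -1" --pt "0 0 0 0 -1" --pt "0 0 0 0 -1" --pt "0 0 0 0 -1"

```text
time_s: 7.08
tcp_pos: [0.6133, -0.1681, 0.0093]
tool_rot: [-179.7, -0.3, -175.7]
force: [-0.5, 0.9, 4.7]
width: 0.311
```

```bash
python3 g.py 449.7 302.5 100 198.3
```

```text
t 7.08 tcp [ 613.3 -168.1    9.3] rot [-179.7   -0.3 -175.7] F [-0.5  0.9  4.7] w 0.311 q6 -114
(449.7, 302.5, 100.0, 198.3) -> [12.8  48.12 -9.22] turn -14.0
```

>>> servo_tool --pt "0 0 -4 0 -1" --pt "0 0 -9 0 -1" --pt "13 48.1 -9 -14 -1" --pt "13 48.1 -9 -14 -1" --pt "13 48.1 -9 -14 -1"

```text
time_s: 7.7
tcp_pos: [0.5503, 0.0105, 0.0988]
tool_rot: [-179.8, -0.4, -161.7]
force: [0.9, 0.1, -1.9]
width: 0.309
```

```bash
python3 g.py 452 303.3 100 198.3
```

```text
t 7.7 tcp [550.3  10.5  98.8] rot [-179.8   -0.4 -161.7] F [ 0.9  0.1 -1.9] w 0.309 q6 -113
(452.0, 303.3, 100.0, 198.3) -> [ 0.13 30.89 -0.22] turn 0.0
```

>>> servo_tool --pt "0.1 30.9 0 0 -1" --pt "0.1 30.9 0 0 -1" --pt "0.1 30.9 0 0 -1" --pt "0.1 30.9 0 0 -1" --pt "0.1 30.9 0 0 -1"

```text
time_s: 8.32
tcp_pos: [0.4512, 0.3052, 0.0979]
tool_rot: [-179.8, -0.3, -161.7]
force: [-0.1, 0.1, 0.2]
width: 0.313
```

>>> servo_tool --pt "0 1 1.5 0 -1" --pt "0 1 3 0 -1" --pt "0 1 4 0 -1" --pt "0 1 4 0 -1" --pt "0 1 4 0 -1"

```text
time_s: 8.95
tcp_pos: [0.4486, 0.3137, 0.058]
tool_rot: [-179.8, -0.3, -161.8]
force: [-0.5, -0.2, -1.1]
width: 0.313
```

```bash
python3 g.py 452 303.3 14.5 198.3
```

```text
t 8.95 tcp [448.6 313.7  58. ] rot [-179.8   -0.3 -161.8] F [-0.5 -0.2 -1.1] w 0.313 q6 -79
(452.0, 303.3, 14.5, 198.3) -> [-0.02 -1.08  4.35] turn -0.1
```

>>> servo_tool --pt "0 -1.1 0 0 -1" --pt "0 -1.1 1.5 0 -1" --pt "0 -1.1 3 0 -1" --pt "0 -1.1 3.5 0 -1" --pt "0 -1.1 3.5 0 -1"

```text
time_s: 9.57
tcp_pos: [0.4512, 0.3029, 0.022]
tool_rot: [-179.8, -0.4, -161.8]
force: [0.8, 0.5, -0.0]
width: 0.311
```

```bash
python3 g.py 452 303.3 14 198.3
```

```text
t 9.57 tcp [451.2 302.9  22. ] rot [-179.8   -0.4 -161.8] F [ 0.8  0.5 -0. ] w 0.311 q6 -80
(452.0, 303.3, 14.0, 198.3) -> [-0.09  0.02  0.8 ] turn -0.1
```

>>> servo_tool --pt "0 0 0.4 0 -1" --pt "0 0 0.7 0 -1" --pt "0 0 0.8 0 -1" --pt "0 0 0.8 0 -1" --pt "0 0 0.8 0 -1"

```text
time_s: 10.2
tcp_pos: [0.4513, 0.3029, 0.0142]
tool_rot: [-179.8, -0.4, -161.8]
force: [-0.7, 0.1, -0.7]
width: 0.312
```

>>> servo_tool --pt "0 0 0 0 -0.1" --pt "0 0 0 0 0.2" --pt "0 0 0 0 0.2" --pt "0 0 -4 0 0.3" --pt "0 0 -10 0 0.3"

```text
time_s: 10.82
tcp_pos: [0.4501, 0.3025, 0.1128]
tool_rot: [-179.7, -0.7, -161.8]
force: [0.6, -0.0, 0.9]
width: 0.649
```

```bash
python3 g.py 445 -292 100 182
```

```text
t 10.82 tcp [450.1 302.5 112.8] rot [-179.7   -0.7 -161.8] F [ 0.6 -0.   0.9] w 0.649 q6 -80
(445.0, -292.0, 100.0, 182.0) -> [ 19.06 -56.3    1.78] turn 16.2
```

>>> servo_tool --pt "19 -56.3 1 16.2 0.3" --pt "19 -56.3 1 16.2 0.3" --pt "19 -56.3 1 16.2 0.3" --pt "19 -56.3 1 16.2 0.3" --pt "19 -56.3 1 16.2 0.3"

```text
time_s: 11.45
tcp_pos: [0.4484, -0.0108, 0.1112]
tool_rot: [-179.5, -0.5, -178.0]
force: [1.1, 0.7, 0.7]
width: 0.652
```

```bash
python3 g.py 445 -292 100 182
```

```text
t 11.45 tcp [448.4 -10.8 111.2] rot [-179.5   -0.5 -178. ] F [1.1 0.7 0.7] w 0.652 q6 -100
(445.0, -292.0, 100.0, 182.0) -> [  1.33 -28.08   1.36] turn 0.0
```

>>> servo_tool --pt "1.3 -28.1 1.4 0 0.3" --pt "1.3 -28.1 1.4 0 0.3" --pt "1.3 -28.1 1.4 0 0.3" --pt "1.3 -28.1 1.4 0 0.3" --pt "1.3 -28.1 1.4 0 0.3"

```text
time_s: 12.08
tcp_pos: [0.4449, -0.2952, 0.0997]
tool_rot: [-179.5, -0.5, -178.1]
force: [-0.6, 0.3, 0.1]
width: 0.651
```

```bash
python3 g.py 445 -292 9 182;python3 - <<'E'
from h import *
T=camera('top')
cv2.imwrite('pics/p3.png',cv2.resize(T[190:340,120:320],None,fx=4,fy=4))
E
```

```text
t 12.07 tcp [ 444.9 -295.2   99.7] rot [-179.5   -0.5 -178.1] F [-0.6  0.3  0.1] w 0.651 q6 -131
(445.0, -292.0, 9.0, 182.0) -> [-0.1   0.4   9.07] turn -0.1
```

View pics/p3.png

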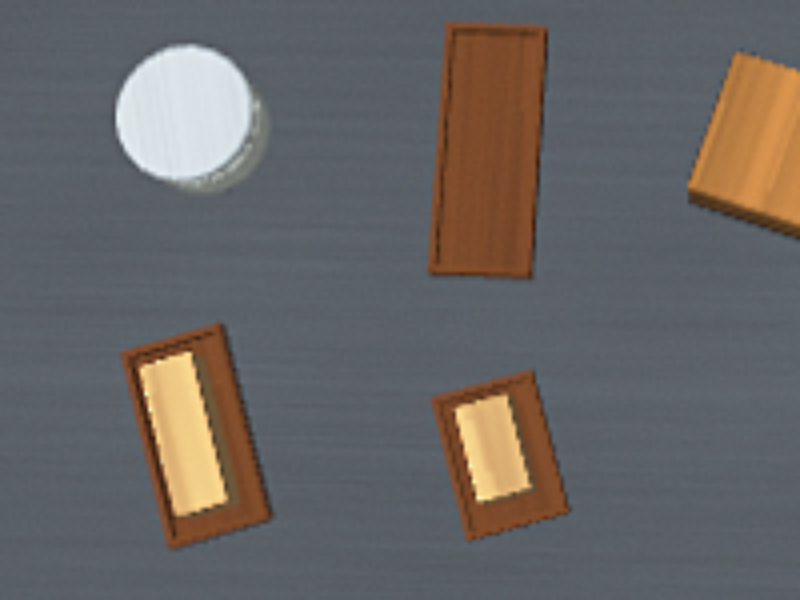

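Both placed bars lie flat inside their trays: the middle at crop (185,433), the short at (492,447).

>>> servo_tool --pt "0 0.3 3 0 0.3" --pt "0 0.3 6 0 0.3" --pt "0 0.3 8 0 0.3" --pt "0 0.3 9 0 0.3" --pt "0 0.3 9 0 0.3"

```text
time_s: 12.75
tcp_pos: [0.4439, -0.2954, 0.0095]
tool_rot: [-179.4, -0.6, -178.2]
force: [-0.8, -0.6, 0.6]
width: 0.647
```

>>> servo_tool --pt "0 0 0 0 -1" --pt "0 0 0 0 -1" --pt "0 0 0 0 -1" --pt "0 0 0 0 -1" --pt "0 0 0 0 -1"

```text
time_s: 13.38
tcp_pos: [0.4448, -0.2962, 0.0108]
tool_rot: [-179.3, -0.5, -178.2]
force: [0.1, -0.0, 5.8]
width: 0.31
```

```bash
python3 g.py 605.5 156.3 100 178.9
```

```text
t 13.38 tcp [ 444.8 -296.2   10.8] rot [-179.3   -0.5 -178.2] F [ 0.1 -0.   5.8] w 0.31 q6 -130
(605.5, 156.3, 100.0, 178.9) -> [-17.44  44.6   -9.59] turn 2.9
```

>>> servo_tool --pt "0 0 -4 0 -1" --pt "0 0 -9 0 -1" --pt "-17.4 44.6 -9.5 2.9 -1" --pt "-17.4 44.6 -9.5 2.9 -1" --pt "-17.4 44.6 -9.5 2.9 -1"

```text
time_s: 14.0
tcp_pos: [0.5081, -0.1166, 0.1001]
tool_rot: [-179.3, -0.4, 178.9]
force: [1.0, -0.3, -0.1]
width: 0.313
```

```bash
python3 g.py 605.5 156.3 100 178.9
```

```text
t 14.0 tcp [ 508.1 -116.6  100.1] rot [-179.3   -0.4  178.9] F [ 1.  -0.3 -0.1] w 0.313 q6 -107
(605.5, 156.3, 100.0, 178.9) -> [-9.21 27.47 -0.39] turn -0.0
```

>>> servo_tool --pt "-9.2 27.5 -0.4 0 -1" --pt "-9.2 27.5 -0.4 0 -1" --pt "-9.2 27.5 -0.4 0 -1" --pt "-9.2 27.5 -0.4 0 -1" --pt "-9.2 27.5 -0.4 0 -1"

```text
time_s: 14.62
tcp_pos: [0.6055, 0.1592, 0.0996]
tool_rot: [-179.3, -0.4, 179.0]
force: [0.5, -0.6, -0.2]
width: 0.311
```

```bash
python3 g.py 605.5 156.3 30 178.9
```

```text
t 14.62 tcp [605.5 159.2  99.6] rot [-179.3   -0.4  179. ] F [ 0.5 -0.6 -0.2] w 0.311 q6 -79
(605.5, 156.3, 30.0, 178.9) -> [-0.06 -0.21  6.97] turn 0.1
```

>>> servo_tool --pt "0 -0.1 2 0 -1" --pt "0 -0.1 4 0 -1" --pt "0 -0.1 6 0 -1" --pt "0 -0.1 7.4 0 -1" --pt "0 -0.1 7.4 0 -1"

```text
time_s: 15.25
tcp_pos: [0.6035, 0.1563, 0.0236]
tool_rot: [-179.3, -0.6, 178.9]
force: [-0.1, 0.0, 0.3]
width: 0.315
```

```bash
python3 g.py 605.5 156.3 15 178.9
```

```text
t 15.25 tcp [603.5 156.3  23.6] rot [-179.3   -0.6  178.9] F [-0.1  0.   0.3] w 0.315 q6 -79
(605.5, 156.3, 15.0, 178.9) -> [-0.21  0.02  0.86] turn 0.0
```

>>> servo_tool --pt "-0.1 0 0.4 0 -1" --pt "-0.1 0 0.7 0 -1" --pt "-0.1 0 0.85 0 -1" --pt "-0.1 0 0.85 0 -1" --pt "-0.1 0 0.85 0 -1"

```text
time_s: 15.88
tcp_pos: [0.6046, 0.1562, 0.0154]
tool_rot: [-179.3, -0.6, 178.9]
force: [0.2, -0.5, -0.6]
width: 0.316
```

>>> servo_tool --pt "0 0 0 0 -0.1" --pt "0 0 0 0 0.2" --pt "0 0 0 0 0.2" --pt "0 0 -4 0 0.3" --pt "0 0 -10 0 0.3"

```text
time_s: 16.5
tcp_pos: [0.6037, 0.1571, 0.1136]
tool_rot: [-179.2, -0.9, 178.9]
force: [0.0, 1.5, 0.3]
width: 0.647
```

```bash
python3 g.py 614.7 -297.5 150 179.5
```

```text
t 16.5 tcp [603.7 157.1 113.6] rot [-179.2   -0.9  178.9] F [0.  1.5 0.3] w 0.647 q6 -79
(614.7, -297.5, 150.0, 179.5) -> [ -1.89 -45.48  -3.02] turn -0.6
```

>>> servo_tool --pt "-1.9 -45.5 -3 -0.6 0.3" --pt "-1.9 -45.5 -3 -0.6 0.3" --pt "-1.9 -45.5 -3 -0.6 0.3" --pt "-1.9 -45.5 -3 -0.6 0.3" --pt "-1.9 -45.5 -3 -0.6 0.3"

```text
time_s: 17.12
tcp_pos: [0.6117, -0.156, 0.1393]
tool_rot: [-179.2, -0.9, 179.5]
force: [0.5, 0.0, -0.3]
width: 0.648
```

```bash
python3 g.py 614.7 -297.5 140 179.5;python3 - <<'E'
from h import *
T=camera('top')
cv2.imwrite('pics/top4.png',T)
cv2.imwrite('pics/p4.png',cv2.resize(T[190:340,120:320],None,fx=4,fy=4))
for k,x,z in (('bar_short',[.4435,.1426,.3],.004),('bar_middle',[.45,.3025,.3],.004),('bar_long',[.6055,.156,0],.004)):
    # mask: separate pale wood via blue/green level
    import h
    h.mask=lambda im,k:np.clip((im[...,1].astype(float)-100)/60,0,1)*(im[...,2].astype(float)-im[...,0]>40)
    p,c=fit(k,{'top':T},x,z,r=28 if k!='bar_long' else 34);print(k,p*[1e3,1e3,57.3],c)
E
```

```text
t 17.12 tcp [ 611.7 -156.   139.3] rot [-179.2   -0.9  179.5] F [ 0.5  0.  -0.3] w 0.648 q6 -108
(614.7, -297.5, 140.0, 179.5) -> [ -0.42 -14.15   0.12] turn 0.0
bar_short [446.10842988 143.98875604  18.56285212] 15.772713186174812
bar_middle [448.71960056 305.18412413  18.30013825] 68.86974766744213
bar_long [ 6.08243282e+02  1.56725260e+02 -4.18847675e-01] 52.82379101583388
```

View pics/p4.png

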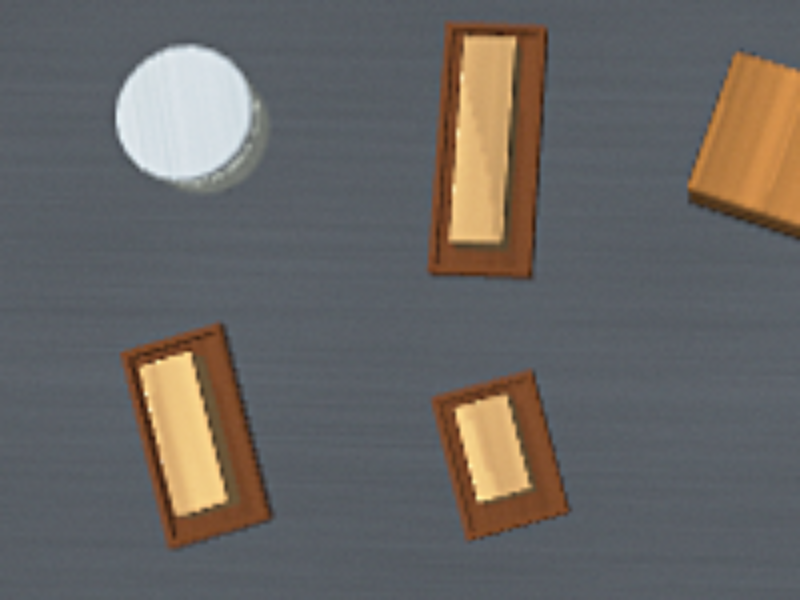

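All three bars lie flat in their own trays, within about 3 mm of centre by the fit (long bar at crop (482,140)). Now the comb.

>>> servo_tool --pt "-0.4 -14.1 0.1 0 0.3" --pt "-0.4 -14.1 0.1 0 0.3" --pt "-0.4 -14.1 0.1 0 0.3" --pt "-0.4 -14.1 0.1 0 0.3" --pt "-0.4 -14.1 0.1 0 0.3"

```text
time_s: 17.8
tcp_pos: [0.6141, -0.3029, 0.1417]
tool_rot: [-178.9, -0.9, 179.3]
force: [0.8, 0.2, -0.3]
width: 0.651
```

```bash
python3 g.py 614.7 -297.5 44 179.5
```

```text
t 17.8 tcp [ 614.1 -302.9  141.7] rot [-178.9   -0.9  179.3] F [ 0.8  0.2 -0.3] w 0.651 q6 -119
(614.7, -297.5, 44.0, 179.5) -> [-0.2   0.73  9.76] turn -0.2
```

>>> servo_tool --pt "-0.1 0.5 2 0 0.3" --pt "-0.1 0.5 4 0 0.3" --pt "-0.1 0.6 5 0 0.3" --pt "-0.1 0.6 5.5 0 0.3" --pt "-0.1 0.6 5.5 0 0.3"

```text
time_s: 18.42
tcp_pos: [0.6143, -0.298, 0.0862]
tool_rot: [-178.9, -0.9, 179.3]
force: [-0.4, -0.3, -0.4]
width: 0.649
```

```bash
python3 g.py 614.7 -297.5 44 179.5;python3 - <<'E'
from h import *
cv2.imwrite('pics/s5.png',cv2.resize(camera('side')[100:250,280:480],None,fx=4,fy=4))
E
```

```text
t 18.43 tcp [ 614.3 -298.    86.2] rot [-178.9   -0.9  179.3] F [-0.4 -0.3 -0.4] w 0.649 q6 -119
(614.7, -297.5, 44.0, 179.5) -> [-0.11  0.12  4.21] turn -0.2
```

View pics/s5.png

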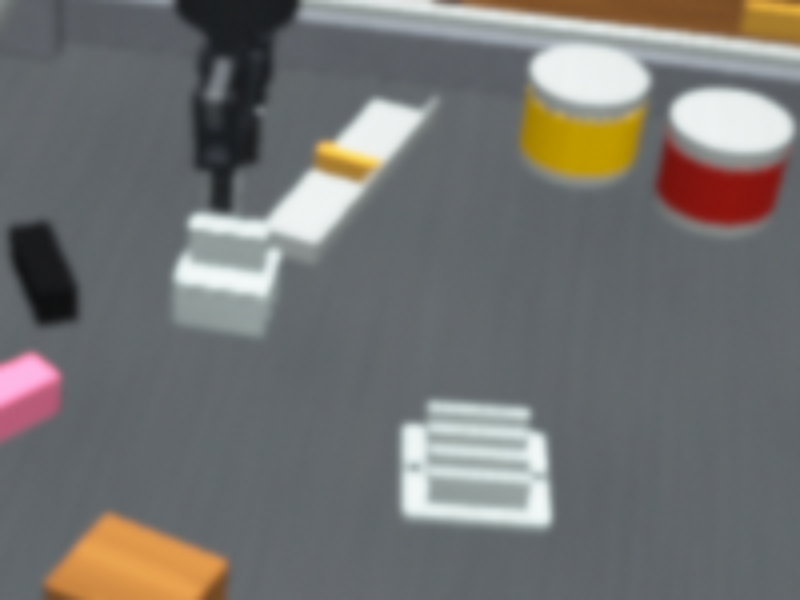

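The open jaws stand straight over the rib (crop (228,215)) and centred along it. I'm descending to the rib.

>>> servo_tool --pt "-0.1 0.1 1.5 -0.2 0.3" --pt "-0.1 0.1 3 -0.2 0.3" --pt "-0.1 0.1 4.1 -0.2 0.3" --pt "-0.1 0.1 4.1 -0.2 0.3" --pt "-0.1 0.1 4.1 -0.2 0"

```text
time_s: 19.1
tcp_pos: [0.6152, -0.2981, 0.046]
tool_rot: [-178.9, -0.8, 179.5]
force: [-0.6, 0.5, 0.4]
width: 0.505
```

>>> servo_tool --pt "0 0 0 0 -1" --pt "0 0 0 0 -1" --pt "0 0 0 0 -1" --pt "0 0 0 0 -1" --pt "0 0 0 0 -1"

```text
time_s: 19.73
tcp_pos: [0.6157, -0.2984, 0.0468]
tool_rot: [-178.9, -0.7, 179.5]
force: [-0.2, 0.0, 4.7]
width: 0.148
```

```bash
python3 g.py 437.5 -158.2 110 186.7
```

```text
t 19.73 tcp [ 615.7 -298.4   46.8] rot [-178.9   -0.7  179.5] F [-0.2  0.   4.7] w 0.148 q6 -119
(437.5, -158.2, 110.0, 186.7) -> [18.02 13.73 -6.36] turn -7.2
```

>>> servo_tool --pt "0 0 -3 0 -1" --pt "0 0 -6 0 -1" --pt "18 13.7 -6.5 -7.2 -1" --pt "18 13.7 -6.5 -7.2 -1" --pt "18 13.7 -6.5 -7.2 -1"

```text
time_s: 20.35
tcp_pos: [0.4662, -0.181, 0.1096]
tool_rot: [-179.0, -1.0, -173.3]
force: [-0.5, 0.4, -0.6]
width: 0.147
```

```bash
python3 g.py 438 -158.2 110 186.7
```

```text
t 20.35 tcp [ 466.2 -181.   109.6] rot [-179.    -1.  -173.3] F [-0.5  0.4 -0.6] w 0.147 q6 -123
(438.0, -158.2, 110.0, 186.7) -> [ 2.54  2.59 -0.04] turn -0.0
```

>>> servo_tool --pt "2.5 2.5 0.5 0 -1" --pt "2.5 2.5 1 0 -1" --pt "2.5 2.5 1 0 -1" --pt "2.5 2.5 1 0 -1" --pt "2.5 2.5 1 0 -1"

```text
time_s: 20.98
tcp_pos: [0.4391, -0.1599, 0.0999]
tool_rot: [-179.0, -1.0, -173.3]
force: [-0.3, -0.2, -0.9]
width: 0.147
```

```bash
python3 g.py 438 -158.2 84 186.7;python3 - <<'E'
from h import *
S_=camera('side');T=camera('top')
cv2.imwrite('pics/side6.png',S_);cv2.imwrite('pics/top6.png',T)
cv2.imwrite('pics/s6.png',cv2.resize(S_[130:250,320:480],None,fx=5,fy=5,interpolation=cv2.INTER_CUBIC))
cv2.imwrite('pics/t6.png',cv2.resize(T[230:350,310:470],None,fx=5,fy=5,interpolation=cv2.INTER_CUBIC))
E
```

```text
t 20.98 tcp [ 439.1 -159.9   99.9] rot [-179.    -1.  -173.3] F [-0.3 -0.2 -0.9] w 0.147 q6 -122
(438.0, -158.2, 84.0, 186.7) -> [0.07 0.21 1.59] turn -0.0
```

View pics/s6.png

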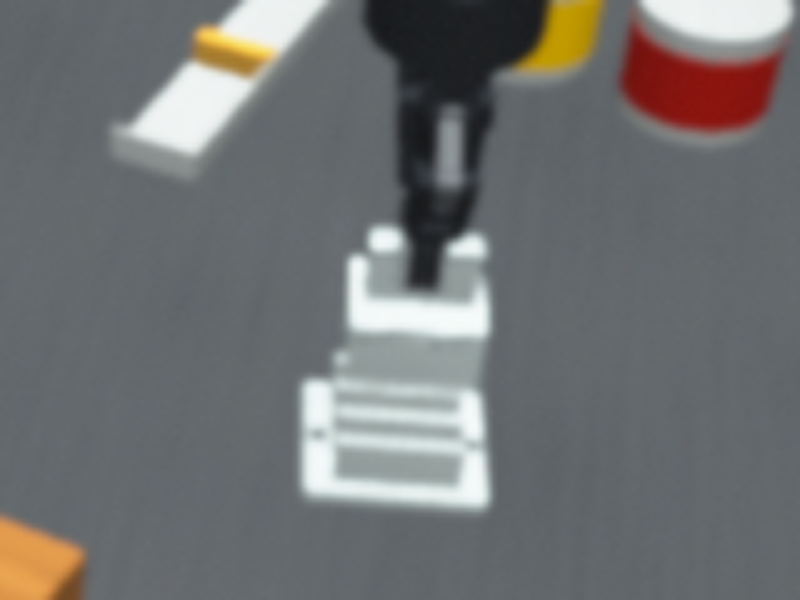

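View pics/t6.png

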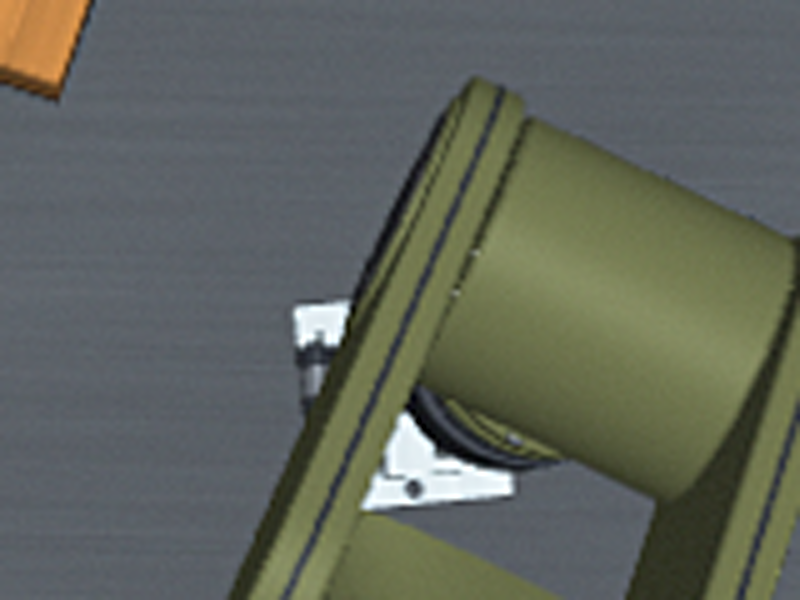

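```bash
python3 - <<'E'
from h import *
im=cv2.imread('pics/side6.png');x0,y0,w,h=320,130,160,120
k=5;z=cv2.resize(im[y0:y0+h,x0:x0+w],None,fx=k,fy=k,interpolation=cv2.INTER_CUBIC)
def wire(parts,p,zz,col):
    c,s=np.cos(p[2]),np.sin(p[2]);R=np.array([[c,-s,0],[s,c,0],[0,0,1]])
    for b in parts:
        q=proj("side",b@R.T+[p[0],p[1],zz]);q=((q-[x0,y0]+.5)*k).astype(int)
        for i in range(8):
            for j in (1,2,4):
                if not i&j: cv2.line(z,tuple(map(int,q[i])),tuple(map(int,q[i|j])),col,1)
wire(M['comb_loose'],[.4381,-.159,np.radians(6.7)],.0531,(0,0,255))
wire(M['comb_fixed'],[.4375,-.1582,np.radians(6.7)],0,(0,160,0))
cv2.imwrite('pics/s6w.png',z)
E
```

View pics/s6w.png

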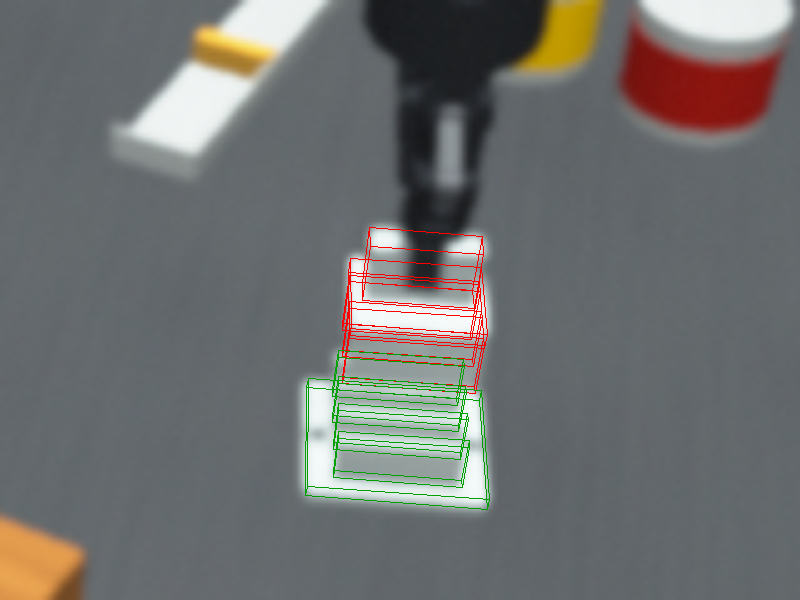

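```bash
python3 - <<'E'
from h import *
im=cv2.imread('pics/side6.png');x0,y0,w,h=372,168,52,68
g=im[y0:y0+h,x0:x0+w,0].astype(float)
m=cv2.GaussianBlur(np.clip((g-120)/40,0,1),(0,0),1)
dark=cv2.dilate((g<75).astype(np.uint8),np.ones((7,7)));W=1-dark
W[:8]=1-0*W[:8];W[dark>0]=0
def f(p,z):
    r=np.maximum(render("side",M['comb_loose'],p,x0,y0,w,h,z),render("side",M['comb_fixed'],[p[3],p[4],p[5]],x0,y0,w,h,0))
    return (W*(cv2.GaussianBlur(r,(0,0),1)-m)**2).sum()
for z in(.051,.053,.055):
    q=np.array([.438,-.159,.117,.438,-.1578,.117])
    sim=np.vstack([q]+[q+np.eye(6)[i]*[.006,.006,.08,.006,.006,.08][i] for i in range(6)])
    r=minimize(f,q,args=(z,),method='Nelder-Mead',options=dict(initial_simplex=sim,xatol=1e-5,fatol=1e-3,maxiter=2000))
    print(z,np.round(r.x*[1e3,1e3,57.3]*1 if 0 else r.x*np.array([1e3,1e3,57.3]*2),1),round(r.fun,1))
E
```

```text
0.051 [ 437.9 -166.1    8.8  438.3 -155.9    6.6] 18.5
0.053 [ 437.9 -163.4    8.7  438.8 -156.6    8. ] 18.0
0.055 [ 437.9 -160.9    8.5  438.4 -156.3    7.4] 17.4
```

The overlay of the predicted loose comb (red) and fixed comb (green) matches the image to about 1 px. I'm going down slowly while watching the force.

>>> servo_tool --pt "0 0.1 0.8 0 -1" --pt "0 0.1 1.5 0 -1" --pt "0 0.1 1.8 0 -1" --pt "0 0.1 1.8 0 -1" --pt "0 0.1 1.8 0 -1"

```text
time_s: 21.7
tcp_pos: [0.4386, -0.1591, 0.0819]
tool_rot: [-179.0, -1.0, -173.3]
force: [0.6, -0.4, -1.6]
width: 0.147
```

```bash
python3 g.py 438.7 -159 60 186.7;python3 - <<'E'
from h import *
im=camera('side');x0,y0,w,h=340,150,120,90
k=6;z=cv2.resize(im[y0:y0+h,x0:x0+w],None,fx=k,fy=k,interpolation=cv2.INTER_CUBIC)
cv2.imwrite('pics/s7.png',z)
E
```

```text
t 21.7 tcp [ 438.6 -159.1   81.9] rot [-179.    -1.  -173.3] F [ 0.6 -0.4 -1.6] w 0.147 q6 -122
(438.7, -159.0, 60.0, 186.7) -> [-0.05  0.04  2.18] turn -0.0
```

View pics/s7.png

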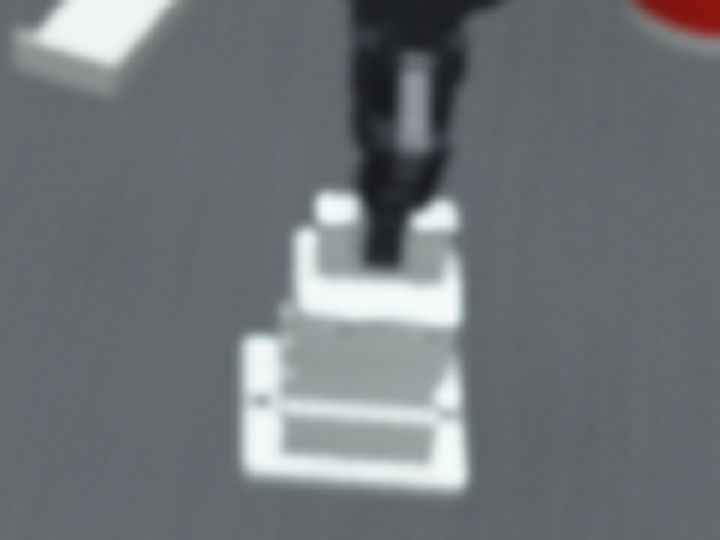

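The loose front fin sits just behind the fixed front fin (crop (360,405)), with no contact yet.

>>> servo_tool --pt "0 0 0.3 0 -1" --pt "0 0 0.6 0 -1" --pt "0 0 0.8 0 -1" --pt "0 0 0.9 0 -1" --pt "0 0 0.9 0 -1"

```text
time_s: 22.38
tcp_pos: [0.4385, -0.1593, 0.0729]
tool_rot: [-179.0, -1.0, -173.3]
force: [0.4, -0.2, -0.4]
width: 0.148
```

>>> servo_tool --pt "0 0 0.4 0 -1" --pt "0 0 0.8 0 -1" --pt "0 0 1.2 0 -1" --pt "0 0 1.5 0 -1" --pt "0 0 1.5 0 -1"

```text
time_s: 23.0
tcp_pos: [0.438, -0.1594, 0.0575]
tool_rot: [-179.0, -1.0, -173.3]
force: [-0.8, -0.6, -1.2]
width: 0.148
```

>>> servo_tool --pt "0 0 0.2 0 -1" --pt "0 0 0.3 0 -1" --pt "0 0 0.4 0 -1" --pt "0 0 0.5 0 -1" --pt "0 0 0.5 0 -1"

```text
time_s: 23.62
tcp_pos: [0.438, -0.1596, 0.0527]
tool_rot: [-179.0, -1.0, -173.3]
force: [-1.4, 0.3, 0.8]
width: 0.149
```

```bash
python3 g.py; python3 - <<'E'
from h import *
im=camera('side');x0,y0,w,h=340,150,120,90
k=6;z=cv2.resize(im[y0:y0+h,x0:x0+w],None,fx=k,fy=k,interpolation=cv2.INTER_CUBIC)
cv2.imwrite('pics/s8.png',z)
E
```

```text
t 23.62 tcp [ 438.  -159.6   52.7] rot [-179.    -1.  -173.3] F [-1.4  0.3  0.8] w 0.149 q6 -122
```

View pics/s8.png

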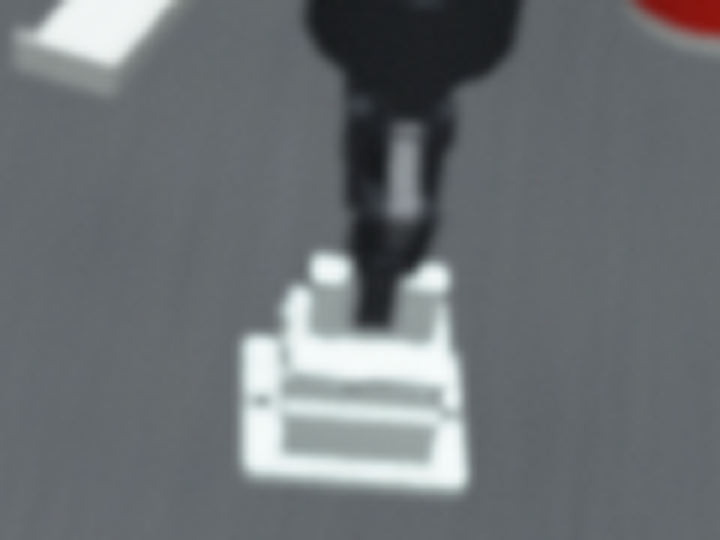

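>>> servo_tool --pt "0 0 0.05 0 -1" --pt "0 0 0.1 0 -1" --pt "0 0 0.15 0 -1" --pt "0 0 0.15 0 -1" --pt "0 0 0.15 0 -1"

```text
time_s: 24.3
tcp_pos: [0.4383, -0.1599, 0.0526]
tool_rot: [-179.0, -1.0, -173.3]
force: [-3.8, 0.6, 9.7]
width: 0.148
```

Contact is at the home height: TCP 52.6 mm against 52.8 mm expected, with 10 N. Now I'll release and lift.

>>> servo_tool --pt "0 0 -0.05 0 -0.3" --pt "0 0 -0.05 0 0" --pt "0 0 -0.05 0 0.2" --pt "0 0 -0.05 0 0.3" --pt "0 0 -0.05 0 0.3"

```text
time_s: 24.92
tcp_pos: [0.4383, -0.1599, 0.053]
tool_rot: [-179.0, -1.0, -173.3]
force: [-0.2, 0.9, -0.4]
width: 0.648
```

>>> servo_tool --pt "0 0 -2 0 0.3" --pt "0 0 -5 0 0.3" --pt "0 0 -10 0 0.3" --pt "0 40 -12 0 0.3" --pt "0 40 -12 0 0.3"

```text
time_s: 25.55
tcp_pos: [0.4257, -0.0331, 0.1582]
tool_rot: [-179.0, -0.9, -173.5]
force: [0.9, 0.8, 0.2]
width: 0.649
```

>>> servo_tool --pt "0 25 0 0 0.3" --pt "0 25 0 0 0.3" --pt "0 25 0 0 0.3" --pt "0 25 0 0 0.3" --pt "0 25 0 0 0.3"

```text
time_s: 26.18
tcp_pos: [0.3961, 0.2187, 0.1538]
tool_rot: [-179.0, -0.9, -173.1]
force: [-0.2, -0.0, -0.6]
width: 0.648
```

```bash
python3 g.py; python3 - <<'E'
from h import *
S_=camera('side');T=camera('top')
cv2.imwrite('pics/top9.png',T)
x0,y0,w,h=340,150,120,90;k=6
cv2.imwrite('pics/s9.png',cv2.resize(S_[y0:y0+h,x0:x0+w],None,fx=k,fy=k,interpolation=cv2.INTER_CUBIC))
E
```

```text
t 26.18 tcp [396.1 218.7 153.8] rot [-179.    -0.9 -173.1] F [-0.2 -0.  -0.6] w 0.648 q6 -74
```

View pics/s9.png

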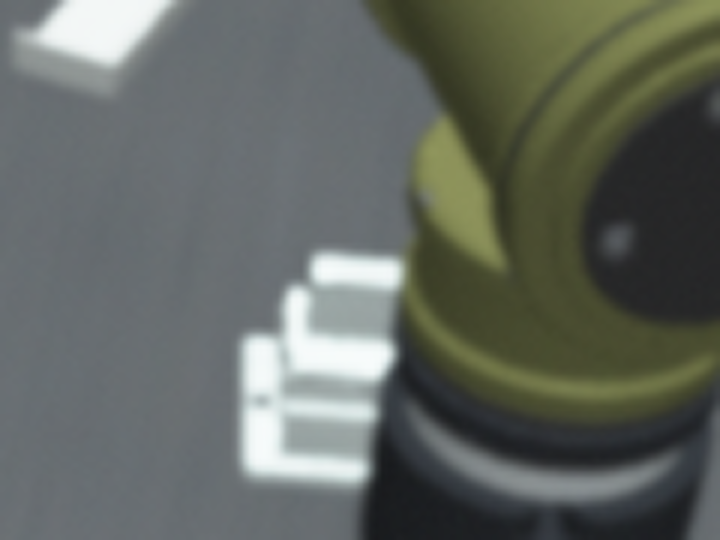

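View pics/top9.png

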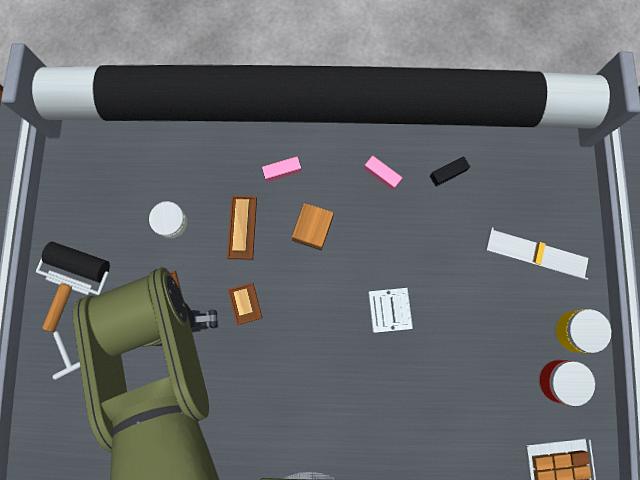

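>>> servo_tool --pt "0 0 -5 0 0.3" --pt "0 0 -5 0 0.3" --pt "0 0 -5 0 0.3" --pt "0 0 -5 0 0.3" --pt "0 0 -5 0 0.3"

```text
time_s: 26.9
tcp_pos: [0.397, 0.216, 0.2024]
tool_rot: [-178.9, -1.0, -173.4]
force: [-0.1, -0.1, -0.2]
width: 0.652
```

```bash
python3 - <<'E'
from h import *
T=cv2.imread('pics/top9.png')
cv2.imwrite('pics/t9z.png',cv2.resize(T[275:345,350:430],None,fx=7,fy=7,interpolation=cv2.INTER_CUBIC))
a=cv2.imread('pics/top0.png')
for n,(x,y) in dict(tin=(168,219),planer=(312,226)).items(): print(n,np.abs(a[y-30:y+30,x-30:x+30].astype(int)-T[y-30:y+30,x-30:x+30])[:, :].mean())
E
```

```text
tin 2.0644444444444443
planer 2.111851851851852
```

View pics/t9z.png

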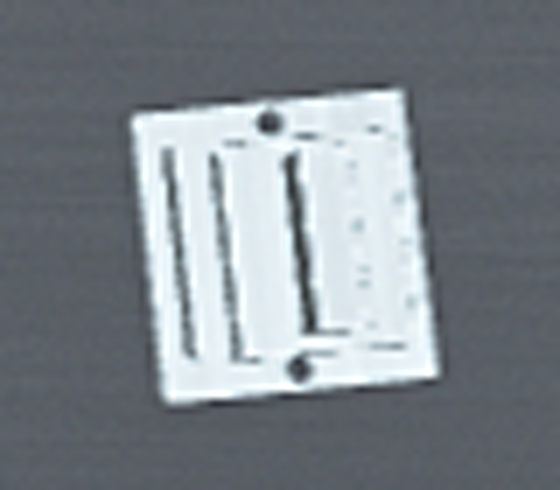

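The comb sits square in its mate: the plate outline around crop (225..405, 140..350) is parallel to the base. The tin and planer are unchanged.

```bash
python3 -c "
from plant import *
print(job_done())"
```

```text
the job is handed in; nothing more can be done
None
```

The job is done and handed in at about 27 s. I laid the short, middle and long bars flat in their own trays, in that order, then lowered the finned spacer into its fixed mate.

- **Bars:** the last top-camera fit put each bar within about 3 mm of its tray's centre. The pictures show all three lying flat inside the rims. The arm hid the middle tray in the final picture, so that bar was last seen in its tray before the spacer was moved.
- **Spacer:** the fins went down between the four without resistance. It met the base plate at the expected home height (gripper tip at 52.6 mm against 52.8 mm expected, with 10 N). The plate looks parallel to the base in the final view.
- **Bystanders:** the ink tin and planing block look unchanged between the first and last top pictures. The pink and black look-alikes were not touched.
- **Disagreement:** one side-camera fit of the held spacer put it about 7 mm off sideways, more than the 5 mm play. Height and sideways position are hard to tell apart in that view. The arm readings and the overlay put it within about 3 mm, so I went with those, and the free insertion bore that out.
- **Tilt:** the tool had drifted to about 1° of tilt by the end, with no visible effect.

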